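# Load, shut and pin a clamshell drill jig

### The arm

A 6-joint arm with a two-finger parallel gripper is mounted at the origin on the work surface. World frame = base frame: x ahead of the robot, y to its left, z up, the work surface at z = 0. Lengths are in mm, angles in rad, forces in N, time in s.
With the tool pointing down it reaches from about 275 to 825 mm from the base axis. Payload 4.9 kg.
Tool frame: the origin (TCP) lies at the very end of the fingers, on their centre line; the grasp point (between the pads) lies 19 mm behind it; z points along the fingers, y is the line along which they close (so a half turn about z gives the same grasp; the last joint's range is limited). The gripper opens to 85 mm and grips with 20 to 120 N. Pads are 22 mm wide; open, the fingers measure 114 mm over their backs; the gripper's body (76 mm by 85 mm) begins 54 mm behind the grasp point. The pads swing forward as they close: fully open they stand 13 mm farther back than shut.
Start: joints at [1.09, 0.326, -0.193, 1.052, 0, 1.437], TCP at [186.935, 517.276, 231.281] pointing down, gripper open.
Joint ranges: [-2.65, 2.65], [-0.97, 1.79], [-1.3, 1.35], [-1.93, 2.1], [-1.47, 1.37], [-3.14, 3.14]. Speed limits (rad/s): [2.57, 2.57, 3.14, 3.14, 3.14, 3.14].

### API

Orientations are given as [roll, pitch, yaw] about the fixed x, y, z axes, in that order (R = Rz(yaw) Ry(pitch) Rx(roll)).
In Python, from bench import bot, solve_ik, imaging gives the robot as it stands. Calls block until the motion is done:
- bot.move_ptp(position, orientation): joint-space move of the TCP to a pose.
- bot.movel(position, rot=None, max_speed=150, threshold=None): straight line of the TCP; rot=None keeps the orientation; max_speed is the mean speed in mm/s. With threshold (N) it stops when the force on the tool has changed by that much, and returns True; else False.
- bot.move_j(angles): joint-space move.
- bot.grip(opening, effort=None): opening from 0.0 (shut) to 1.0 (fully open); effort is the grip in N (None keeps the last); returns when the fingers have stopped.
- bot.dwell(seconds).
- solve_ik(position, orientation): joint angles nearest the present ones, or None.
- bot.get_state(): the state.
- imaging.capture(name): name is "scene" or "top" or "wrist"; returns the picture (420x560x3 uint8, blue, green, red); there is no depth.
- imaging.camera_model(name): a dict with "K" (3x3 intrinsics, pixels), "k1" (the pictures are not rectified: a ray, as slopes to the right and down, at radius r is drawn at 1 + k1 r^2 times it, then the intrinsics apply), "position" and "rotation" of the camera in the world. Camera axes: x right, y up, looking along -z (the intrinsics and any distortion apply to the point x, -y, -z); pixel columns grow to the right and rows downward; lengths in mm; the calibration is good to about 2 mm. A picture is of the moment at which its call begins: read the wrist's pose just before it. camera_model takes no time and is no camera call; for the wrist camera it gives the pose at the moment of the call.
A pose or a line that the arm cannot do raises bot.IKError and nothing moves.
- bot.sign_off(): hands the job in; it is judged then, once.
The state is a dict: "t": time; "qpos": joint angles; "joint_velocities": joint speeds; "effort": joint torques, N m; "tcp_pos": TCP position; "orientation": TCP orientation; "contact_force": force on the tool from outside, world axes, zero at the start; "wrist_torque": the same for the moment, N m; "opening": opening from 0.0 (shut) to 1.0 (fully open); "gripper_force": force on a finger pad.
Only numpy, scipy, OpenCV 4.12 (cv2) and the standard library are available. Lean on these libraries where they do the work, as an engineer would, in place of code of your own. Each camera call takes 0.05 s, during which the arm holds its last target. There are 200 camera calls.

### The job

Lay the steel tube along the two fork clips of the open drill jig, about centred, and push it down past the sprung jaw until it sits fully home. Then swing the lid shut over it and push the loose locating pin down through the aligned holes of lid and jig until its flange lies flat on the lid. Finish while still holding on: fingers on the pin, pressing it firmly down so that the jig stays pressed shut; leave the hammer, caliper and grinding disc where they lie.

Things in the scene. Friction and masses are not known exactly. Their poses are not given: they have to be found in the camera images.
- jig: Lower half of the drill jig, fixed to the bench: grey plate 130 x 150 x 20 mm; origin at the centre of its underside, z up. Its x is the direction in which the tube lies, its y points to the lid's hinge. On it: two fork clips at x = -45 and 45 mm, the sprung jaw between them, and at y = -50 mm a 34 mm square post with the pin hole, top at z = 70 mm.
- seat (a point): Where the middle of the seated tube's axis belongs: (0, 0, 50) mm in the jig's frame (axes as the jig's). The two dark U-shaped fork clips are 10 mm thick, slot 24 mm wide, slot floor 10 mm below this point, round prong tops 10 mm above it. Between the jaw arms (29 mm from the middle) fingers have free room down to 20 mm below it.
- jaw (a joint): Angle of the sprung jaw (rad): 0 at rest, up to 0.5 as it yields to the jig's -y side; springs back by itself. One piece with two arms at x = -33 and 33 mm (8 mm wide, y = -26 mm), whose round 10 mm noses reach over the slot (nose axis y = -9, z = 62.5 mm in the jig's frame). Pressing the level tube straight down parts them (0.1 to 0.2 rad, about 4 to 8 N); they snap back over the seated tube.
- jig_hole (a point): Centre of the mouth of the through hole (12.8 mm diameter, chamfered) in the top of the jig's post, at (0, -50, 70) mm in the jig's frame. With the lid shut, the lid's hole is exactly above it.
- lid (a joint): Angle a of the lid (rad): 0 shut (level), 1.7 to 2.0 at the start (open, leaning back past upright to the jig's +y side). Stiff hinge (0.28 N m): it stays where left and takes up to 5 N at the free edge. At angle a the underside runs from the hinge along (y, z) = (-cos a, sin a) of the jig's frame, the outer face (top when shut) is 12 mm off it along (sin a, cos a).
- lid_hinge (a point): Middle of the lid's hinge axis, at (0, 60, 72) mm in the jig's frame; the axis runs along the jig's x. The lid is an aluminium plate, 0.3 kg, 84 mm wide (60 mm at its free end), 12 mm thick, reaching 125 mm from this axis; shut, its top is at z = 84 mm of the jig's frame.
- lid_hole (a point): Centre of the lid's through hole (12.8 mm diameter, chamfered) on the outer face, 110 mm from the hinge axis, midway across. Lid shut: at (0, -50, 84) mm in the jig's frame. Two drill bushes, 18 mm wide, stand 10 mm up from the outer face, 60 mm from the hinge and 28 mm either side of the middle. A pad under the lid clears the seated tube by 3 mm; it shuts only over a seated tube.
- tube: Loose steel tube, 20 mm outer diameter, 130 mm long, 0.13 to 0.25 kg; origin at its middle on its axis, x along the tube (either way round does). At the start it lies level in the rest, its axis 40 mm above the bench.
- rest: Fixed rest for the tube: grey plate 110 x 50 x 8 mm with two low U-shaped supports (40 mm wide, tops at 40 mm) at x = -45 and 45 mm, slot floor 30 mm above the bench; origin at the centre of the underside, x along the tube. The middle is free for fingers.
- stand: Fixed wooden block 56 x 56 x 45 mm high with a vertical hole in which the pin stands at the start; origin at the centre of the underside.
- pin: Loose steel locating pin, 0.07 kg, at the start upright in the wooden stand, tip 5 mm above the bench; origin at the middle of its lower tip, z up along it. Shank 10 mm diameter with tapered tip, to z = 40 mm; flange 24 mm diameter, z = 40 to 45 mm; round grip knob 18 mm diameter, z = 45 to 77 mm. Home in the shut jig, its tip is at z = 44 mm of the jig's frame.
- pin_tip (a point): Centre of the pin's lower tip (the same point as the pin's origin).
- hammer: Bystander: hammer lying on the bench, to be left alone.
- disc: Bystander: grinding flap disc, 115 mm diameter, 10 mm thick, lying flat, to be left alone.
- caliper: Bystander: steel caliper, 230 mm long, lying flat, up to 7 mm thick, to be left alone.
There are look-alikes about, which are no part of the job. What is shaped like the tube but purple is not meant.

How it is judged (in metres and radians):
On the way, in this order (a step that is already met when the one before it is completed fails the run):
1. the tube sits home in both fork clips, the jaw sprung back over it (x of tube in the frame of jig between -0.015 and 0.015 m and y of tube in the frame of jig between -0.004 and 0.004 m and z of tube in the frame of jig between 0.046 and 0.054 m and angle between the x axis of tube and the x axis of jig, either way round below 0.08 rad and value of joint jaw below 0.1 rad), for 0.2 s.
2. the lid is shut over the seated tube (all of step 1 and value of joint lid below 0.03 rad), for 0.2 s.
3. the pin has gone through the lid into the jig's hole (horizontal distance between pin_tip and jig_hole below 0.004 m and angle between the z axis of pin and the z axis of jig, either way round below 0.1 rad and value of joint lid below 0.03 rad and z of pin_tip in the frame of jig below 0.06 m), for 0.1 s.
At the end, for the whole second after the job is handed in: Tube seated (axis within 4 mm of its seat, 15 mm of centred, jaw closed within 0.1 rad), lid shut within 0.03 rad, pin upright in both holes, at rest, within 4 mm of the axis and 3 mm of fully home; the fingers, still on the pin, press it on the lid with over 4 N (all of step 2 and horizontal distance between pin_tip and jig_hole below 0.004 m and angle between the z axis of pin and the z axis of jig, either way round below 0.1 rad and z of pin_tip in the frame of jig below 0.047 m and contact force between pin and lid above 4 N and contact force between the fingers and pin above 3 N and linear speed of pin below 0.02 m/s); the arm keeps its last pose, push and grip.
It fails at once if the hammer is disturbed (moved by more than 25 mm) (distance of hammer from where it was at the start of the episode above 0.025 m).
It fails at once if the disc is disturbed (moved by more than 25 mm) (distance of disc from where it was at the start of the episode above 0.025 m).
It fails at once if the caliper is disturbed (moved by more than 25 mm) (distance of caliper from where it was at the start of the episode above 0.025 m).
It also fails if it takes over 67 s, if anything falls off the work surface, if the arm or the gripper's body presses on something with over 40 N, if the wrist force passes 120 N, or if a joint passes its speed limit or range.

## Working session

There is one attempt and no reset: what is moved stays moved. The work goes in short steps, each a Python script; the robot and the scene stay as the last script left them, time stands still between calls to the robot, and variables do not carry over. Pictures are saved under pics/ and viewed, at most 10 in all, crops included, and the job is handed in when it is done.

```bash
ls; mkdir -p pics; python3 - <<'E'
from bench import bot, imaging
import cv2
for n in("scene","top"):
    cv2.imwrite(f"pics/{n}0.png",imaging.capture(n)); print(n,imaging.camera_model(n))
print(bot.get_state())
E
```

```text
pics
scene {'K': array([[472.53145507,   0.        , 276.26098288],
       [  0.        , 472.53145507, 216.6183278 ],
       [  0.        ,   0.        ,   1.        ]]), 'k1': -0.0127778044719834, 'position': array([1208.98898025, -390.22554329, 1060.88766679]), 'rotation': array([0.63032665, 0.01725149, 1.00645238])}
top {'K': array([[438.99328246,   0.        , 277.02381948],
       [  0.        , 438.99328246, 213.57011496],
       [  0.        ,   0.        ,   1.        ]]), 'k1': -0.03160096500594668, 'position': array([ 350.01541567,  -14.99276014, 1267.76820629]), 'rotation': array([ 0.21558902, -0.0047077 , -1.61167204])}
{'t': 0.1, 'qpos': array([ 1.08980485e+00,  3.26859705e-01, -1.93463848e-01,  1.05200788e+00,
       -1.84467591e-05,  1.43656832e+00]), 'joint_velocities': array([ 0.00033255, -0.0014922 ,  0.0017788 ,  0.00049851, -0.00035927,
       -0.00014666]), 'effort': array([-1.77919725e-05, -4.44238365e+01,  2.63038766e+01,  7.91750732e-03,
       -2.25533986e-04, -6.95147353e-07]), 'tcp_pos': array([186.6901488 , 516.80044562, 230.59322395]), 'orientation': array([-3.14006889e+00, -1.87155160e-04,  2.79482905e+00]), 'contact_force': array([ 0.0118121 , -0.65915682,  0.0389654 ]), 'wrist_torque': array([ 0.02628558, -0.02001426, -0.0202001 ]), 'gripper_force': 0.0, 'opening': 0.9985567970449708}
```

View pics/scene0.png

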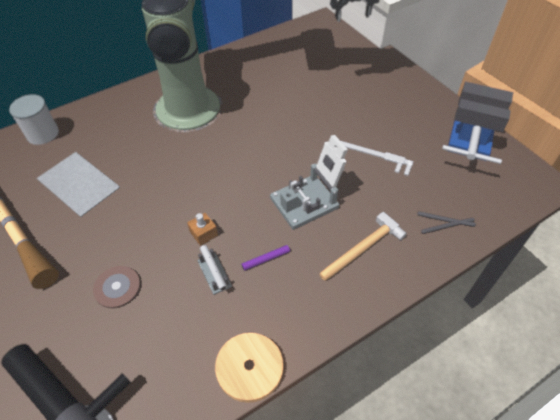

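View pics/top0.png

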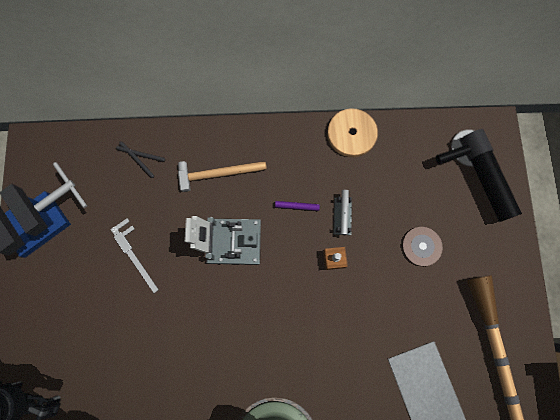

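Top view: the tube is the grey one in the rest at (343,212). Look-alikes are the purple bar at (297,206), the vise T-handle at (70,188) and the jaw/clips inside the jig. The pin is at (337,257), in the stand at (334,258). The jig is at (234,241), with its lid to the left at (197,235), so the jig's +y points image-left. Next I'll get coarse positions and a close wrist look.

```bash
cat > h.py <<'E'
import numpy as np, cv2
from scipy.spatial.transform import Rotation as R
from bench import bot, solve_ik, imaging
def Rm(m): return R.from_euler('xyz',m['rotation']).as_matrix()
def ray(m,u,v):
    K=m['K'];d=np.array([(u-K[0,2])/K[0,0],(v-K[1,2])/K[1,1]]);s=d.copy()
    for _ in range(20): s=d/(1+m['k1']*(s@s))
    return Rm(m)@np.array([s[0],-s[1],-1.])
def at(m,u,v,z):
    d=ray(m,u,v);p=m['position'];return p+d*(z-p[2])/d[2]
def proj(m,P):
    c=(np.atleast_2d(P)-m['position'])@Rm(m);s=np.c_[c[:,0],-c[:,1]]/-c[:,2:]
    s=s*(1+m['k1']*(s**2).sum(1,keepdims=True));return s@np.diag([m['K'][0,0],m['K'][1,1]])+m['K'][:2,2]
def snap(name,file):
    m=imaging.camera_model(name);im=imaging.capture(name);cv2.imwrite('pics/'+file,im);return m,im
def frame(T,P): # T=(x,y,yaw) on bench
    c,s=np.cos(T[2]),np.sin(T[2]);P=np.atleast_2d(P).astype(float)
    return np.c_[T[0]+c*P[:,0]-s*P[:,1],T[1]+s*P[:,0]+c*P[:,1],P[:,2]]
def st():
    s=bot.get_state();return [round(s['t'],2),s['tcp_pos'].round(1),s['orientation'].round(3),s['contact_force'].round(1),round(s['gripper_force'],1),round(s['opening'],3)]
E
python3 - <<'E'
from h import *
m=imaging.camera_model('top')
for n,u,v,z in[('tubeA',347,190,50),('tubeB',342,234,50),('pin',337,257,80),('stand',334,258,45),('post',250,240,70),('jigTL',218,220,20),('jTR',260,219,20),('jBR',260,264,20),('jBL',207,264,20),('base',277,415,0)]: print(n,at(m,u,v,z).round(0))
s=imaging.camera_model('scene')
for n,u,v,z in[('tubeA',206,250,50),('tubeB',225,287,50),('pin',200,217,80)]:print(n,at(s,u,v,z).round(0))
w=imaging.camera_model('wrist');print(w, proj(imaging.camera_model('top'),bot.get_state()['tcp_pos']))
import numpy as np
T=R.from_euler('xyz',bot.get_state()['orientation']).as_matrix()
print(T.T@(w['position']-bot.get_state()['tcp_pos']), T.T@Rm(w))
E
```

```text
tubeA [ 678. -236.   50.]
tubeB [ 550. -212.   50.]
pin [ 483. -189.   80.]
stand [ 484. -186.   45.]
post [540.  46.  70.]
jigTL [611. 140.  20.]
jTR [609.  18.  20.]
jBR [478.  22.  20.]
jBL [484. 173.  20.]
base [70. -9.  0.]
tubeA [ 568. -215.   50.]
tubeB [ 686. -225.   50.]
pin [ 489. -187.   80.]
{'K': array([[317.87641082,   0.        , 281.16079436],
       [  0.        , 317.87641082, 207.16624885],
       [  0.        ,   0.        ,   1.        ]]), 'k1': -0.04577929257264507, 'position': array([124.47297375, 539.00276182, 372.62618042]), 'rotation': array([-0.26294135,  0.0027717 ,  1.2240377 ])} [[ 41.2010316  392.58377262]]
[  66.08602376   -0.48049578 -142.02002333] [[ 4.45265394e-06  9.65580970e-01  2.60102654e-01]
 [ 9.99999221e-01 -3.28890976e-04  1.20382554e-03]
 [ 1.24793645e-03  2.60102446e-01 -9.65580220e-01]]
```

```bash
python3 - <<'E'
from h import *
import pickle
D={}
for n,p,y in[('j1',(530,60,270),np.pi),('t1',(570,-205,170),np.pi),('t2',(570,-205,170),np.pi/2)]:
    bot.move_ptp(list(p),[np.pi,0,y]);bot.dwell(.2)
    m,im=snap('wrist',n+'.png');D[n]=m;print(st())
    cv2.imwrite(f'pics/{n}b.png',cv2.resize(im,(800,600),interpolation=cv2.INTER_CUBIC))
pickle.dump(D,open('D.pkl','wb'))
E
```

```text
[2.41, array([529.9,  60.6, 270. ]), array([ 3.142, -0.   , -3.14 ]), array([-0. ,  0. , -0.7]), 0.0, 0.998]
[3.76, array([ 570.5, -203.9,  170.7]), array([-3.141e+00,  1.000e-03, -3.140e+00]), array([-0.1, -0.6,  0.7]), 0.0, 0.998]
[5.41, array([ 570., -205.,  170.]), array([-3.142,  0.   ,  1.571]), array([0.5, 0. , 0.1]), 0.0, 0.997]
```

View pics/t1b.png

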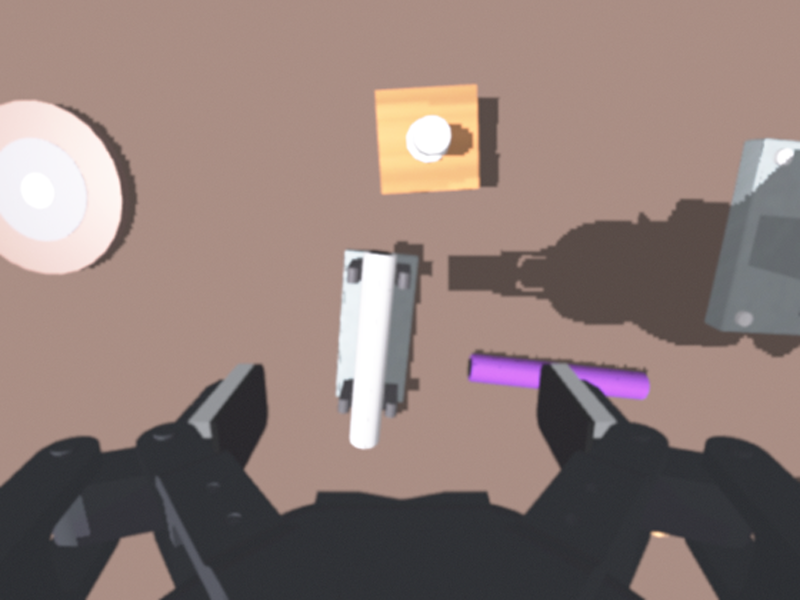

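View pics/j1b.png

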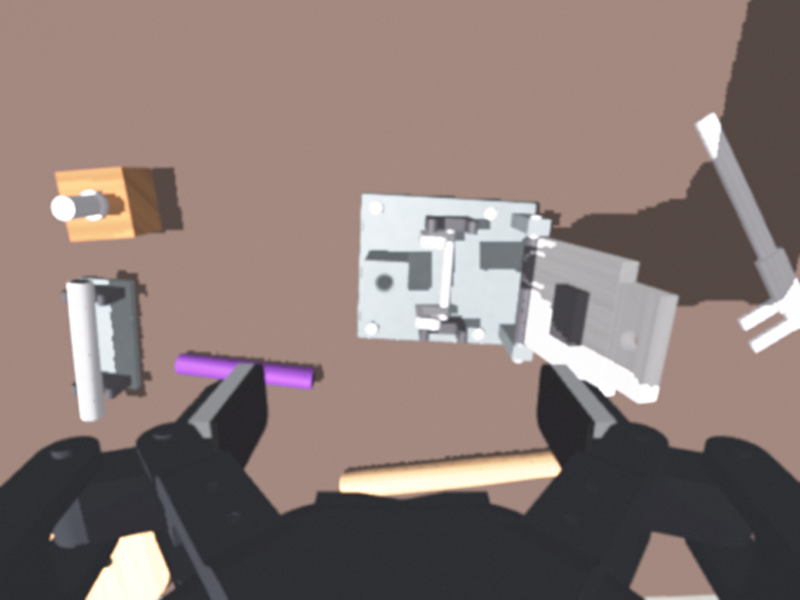

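t1b shows the tube axis running from (379,252) to (364,442). The stand's top corners are (375,91), (476,84), (479,187) and (381,194), and the pin knob is at (430,136). In j1b the jig plate corners are (361,195), (537,203) and (358,338), the post hole is at (384,283) and the lid hole is at (629,340). The chosen tube is grey and in the rest, not purple.

View pics/t2b.png

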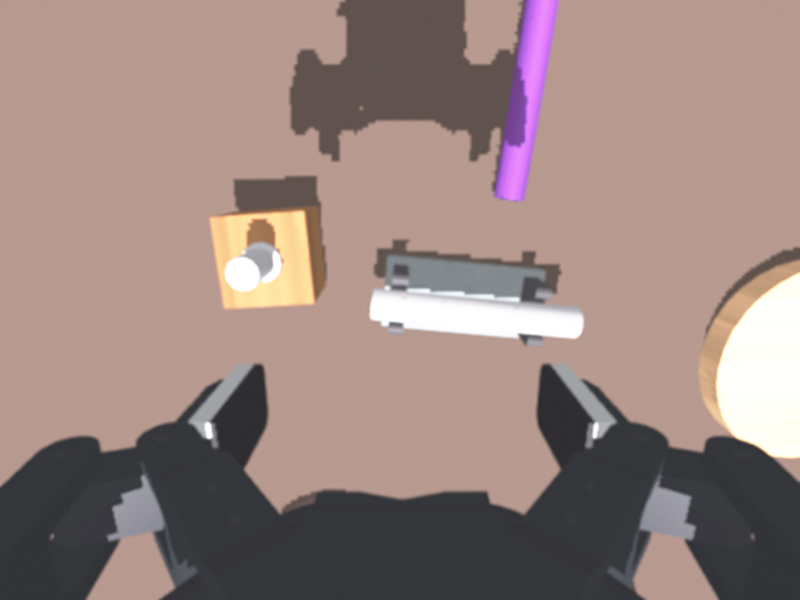

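```bash
cat > fit.py <<'E'
from h import *
import pickle
from scipy.optimize import least_squares
D=pickle.load(open('D.pkl','rb'));k=1/1.42857
def fit(obs,x0,names=None):
    f=lambda T:np.concatenate([(proj(D[n],frame(T,P))[0]-np.array(uv)*k) for n,uv,P in obs])
    r=least_squares(f,x0);print(r.x.round(3),'res',r.fun.reshape(-1,2).round(1).tolist());return r.x
E
python3 - <<'E'
from fit import *
J=fit([('j1',(361,195),(-65,-75,20)),('j1',(537,203),(-65,75,20)),('j1',(358,338),(65,-75,20)),('j1',(384,283),(0,-50,70))],[545,95,0])
for a in np.arange(1.6,2.1,.05):print(round(a,2),(proj(D['j1'],frame(J,(0,60-110*np.cos(a),72+110*np.sin(a))))/k).round(0))
S=fit([('t1',(375,91),(-28,28,45)),('t1',(476,84),(-28,-28,45)),('t1',(479,187),(28,-28,45)),('t1',(381,194),(28,28,45))],[484,-187,3.1])
a,b=[at(D['t1'],u*k,v*k,40) for u,v in[(379,252),(364,442)]];print(a,b,np.hypot(*(b-a)[:2]))
print('pin',at(D['t1'],430*k,136*k,75))
E
```

```text
[ 5.48182e+02  9.71060e+01 -4.60000e-02] res [[-0.2, -0.8], [-0.1, -0.2], [-0.6, 0.4], [0.8, 0.5]]
1.6 [[586. 342.]]
1.65 [[596. 342.]]
1.7 [[605. 342.]]
1.75 [[614. 342.]]
1.8 [[622. 341.]]
1.85 [[631. 341.]]
1.9 [[638. 340.]]
1.95 [[645. 339.]]
2.0 [[652. 338.]]
2.05 [[658. 337.]]
[ 487.159 -189.534    5.794] res [[85.1, 21.3], [-47.5, -9.7], [-82.3, -16.3], [46.3, 11.7]]
[ 550.30268256 -218.17854219   40.        ] [ 681.63599061 -229.95122833   40.        ] 131.85990271533132
pin [ 485.90415069 -190.39853407   75.        ]
```

t2b agrees: the tube runs from (373,305) to (582,322), the pin top is at (243,273), and the stand corners are (211,217), (306,209), (314,303) and (223,308).

```bash
python3 - <<'E'
from fit import *
c=lambda x,y:(x,y,45)
A=[('t1',(375,91),c(-28,-28)),('t1',(476,84),c(-28,28)),('t1',(479,187),c(28,28)),('t1',(381,194),c(28,-28))]
B=[('t2',(211,217),c(-28,28)),('t2',(306,209),c(28,28)),('t2',(314,303),c(28,-28)),('t2',(223,308),c(-28,-28))]
for o in(A,B,A+B):fit(o,[484,-187,.1])
fit([('t1',(430,134),(0,0,82)),('t2',(243,273),(0,0,82))],[484,-187,0])
e=[('t1',(379,252),(-65,0,40)),('t1',(364,442),(65,0,40))];f=[('t2',(373,305),(-65,0,40)),('t2',(582,322),(65,0,40))]
for o in(e,f,e+f):fit(o,[616,-224,-.1])
E
```

```text
[ 4.85817e+02 -1.89881e+02  6.60000e-02] res [[-0.5, -0.3], [0.1, -0.2], [-0.1, 0.6], [0.6, 0.0]]
[ 4.86511e+02 -1.89799e+02  4.90000e-02] res [[-0.4, -0.8], [-0.8, 1.1], [0.2, 0.0], [1.0, -0.5]]
[ 4.86125e+02 -1.89858e+02  5.80000e-02] res [[-0.2, -0.2], [0.4, 0.5], [-0.4, 1.2], [0.3, 0.1], [-1.1, -0.4], [-1.5, 0.9], [0.0, -0.2], [0.9, -0.2]]
[ 486.039 -190.248    0.   ] res [[0.8, 0.8], [-0.9, 1.0]]
[ 6.15746e+02 -2.24046e+02 -8.90000e-02] res [[-0.1, 0.8], [0.1, -1.0]]
[ 6.17660e+02 -2.24591e+02 -8.40000e-02] res [[1.6, 0.1], [-1.6, -0.3]]
[ 6.16778e+02 -2.24291e+02 -8.60000e-02] res [[-0.6, 2.0], [0.1, -0.1], [0.6, -0.4], [-2.6, -0.5]]
```

```bash
python3 - <<'E'
from h import *
import pickle
D=pickle.load(open('D.pkl','rb'))
n='j2';bot.move_ptp([540,40,250],[np.pi,0,np.pi/2]);bot.dwell(.25)
m,im=snap('wrist',n+'.png');D[n]=m
cv2.imwrite(f'pics/{n}b.png',cv2.resize(im,(800,600),interpolation=cv2.INTER_CUBIC))
pickle.dump(D,open('D.pkl','wb'))
rot=[np.pi,0,np.pi-.087]
bot.move_ptp([616.7,-224.3,120],rot); bot.grip(.7,60)
print(bot.movel([616.7,-224.3,24],max_speed=100,threshold=12),st())
bot.grip(0.0,70);print(st())
bot.movel([616.7,-224.3,170]);bot.dwell(.1);print(st())
E
```

```text
False [9.87, array([ 617.3, -224.6,   24.8]), array([-3.141e+00,  1.000e-03,  3.055e+00]), array([0.2, 0.3, 0.2]), 0.0, 0.697]
[10.32, array([ 617.1, -224.6,   24.7]), array([-3.141e+00,  1.000e-03,  3.055e+00]), array([-1.1, -0.3,  3.7]), 68.3, 0.207]
[11.55, array([ 615.9, -223.9,  168.6]), array([ 3.141e+00, -2.000e-03,  3.055e+00]), array([-1.1,  0.7, -1.9]), 68.3, 0.208]
```

View pics/j2b.png

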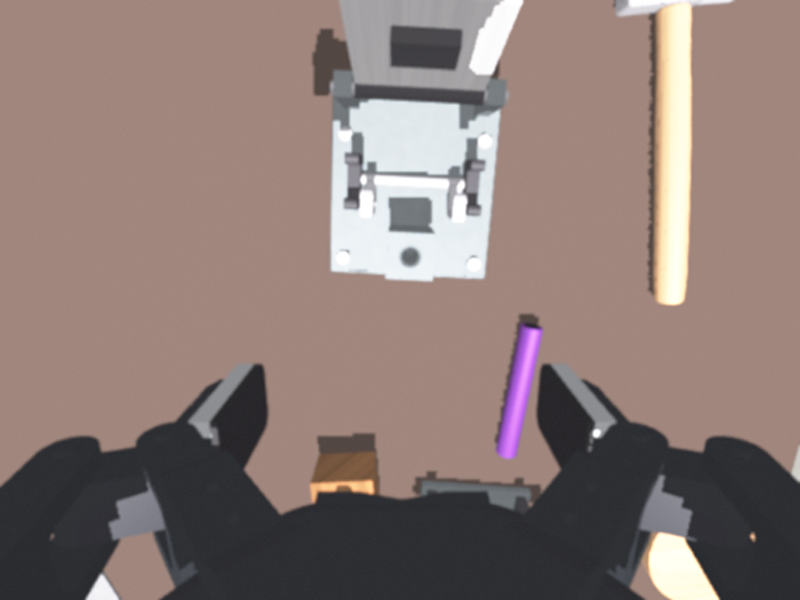

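j2b shows the jig plate corners at (331,271) and (485,278), the hole at (410,257), and the fork midpoints at (352,181) and (474,187).

```bash
python3 - <<'E'
from fit import *
A=[('j1',(361,195),(-65,-75,20)),('j1',(537,203),(-65,75,20)),('j1',(358,338),(65,-75,20)),('j1',(384,283),(0,-50,70))]
B=[('j2',(331,271),(-65,-75,20)),('j2',(485,278),(65,-75,20)),('j2',(410,257),(0,-50,70)),('j2',(352.5,181),(-45,0,60)),('j2',(474.5,187),(45,0,60))]
for o in(A,B,A+B):fit(o,[548,97,-.05])
E
```

```text
[ 5.48182e+02  9.71060e+01 -4.60000e-02] res [[-0.2, -0.8], [-0.1, -0.2], [-0.6, 0.4], [0.8, 0.5]]
[ 5.47971e+02  9.69050e+01 -4.70000e-02] res [[-0.6, 0.4], [0.1, 0.3], [0.3, -0.7], [-1.5, 0.2], [1.6, 0.1]]
[ 5.48053e+02  9.69790e+01 -4.70000e-02] res [[-0.3, -0.9], [-0.1, -0.2], [-0.7, 0.3], [0.7, 0.4], [-0.5, 0.3], [0.2, 0.2], [0.4, -0.8], [-1.4, 0.1], [1.7, 0.0]]
```

```bash
echo "J=np.array([548.05,96.98,-.047])
def jp(x,y,z): return list(frame(J,(x,y,z))[0])
ROT=[np.pi,0,np.pi+J[2]]" >> h.py; python3 - <<'E'
from h import *
bot.move_ptp(jp(0,0,150),ROT);print(st())
bot.movel(jp(0,0,70),max_speed=100);bot.dwell(.1);print(st())
print(bot.movel(jp(0,0,32),max_speed=40,threshold=22),st())
bot.dwell(.3);print(st())
snap('wrist','s1.png')
E
```

```text
[12.8, array([548.9,  96. , 150.2]), array([-3.141e+00,  1.000e-03,  3.093e+00]), array([-0.4,  0.1, -1.9]), 68.3, 0.21]
[13.85, array([548.8,  97. ,  70.8]), array([3.141e+00, 2.000e-03, 3.095e+00]), array([-0.1, -0.1, -1.4]), 68.3, 0.208]
True [14.72, array([548.7,  98.1,  34.7]), array([3.139e+00, 1.000e-03, 3.095e+00]), array([-1.3,  1. ,  7. ]), 69.7, 0.209]
[15.02, array([548.8,  98.1,  34.7]), array([3.139e+00, 2.000e-03, 3.095e+00]), array([-1.5,  0.8,  6.6]), 69.7, 0.211]
```

```bash
python3 - <<'E'
from h import *
print(bot.movel(jp(0,0,32.5),max_speed=30,threshold=25),st())
bot.grip(.36);print(st())
bot.movel(jp(0,0,110),max_speed=120);bot.dwell(.1);print(st())
m,im=snap('wrist','s2.png')
print(proj(m,frame(J,[(0,0,50),(-65,0,50),(65,0,50)])))
cv2.imwrite('pics/s2b.png',cv2.resize(im[:,100:460],None,fx=1.9,fy=1.4,interpolation=cv2.INTER_CUBIC)) if 0 else cv2.imwrite('pics/s2b.png',cv2.resize(im,(800,600),interpolation=cv2.INTER_CUBIC))
E
```

```text
False [15.32, array([548.8,  98.1,  34.5]), array([3.137e+00, 2.000e-03, 3.096e+00]), array([-5.1,  3.9, 17.1]), 70.9, 0.21]
[15.6, array([547.9,  96.7,  32.1]), array([ 3.14 , -0.   ,  3.095]), array([-0.6, -0.8,  0.6]), 0.0, 0.36]
[16.5, array([547.2,  96.9, 109. ]), array([ 3.139e+00, -2.000e-03,  3.096e+00]), array([-0.1,  0.1, -0.5]), 0.0, 0.361]
[[281.94637736 226.15208962]
 [282.11740232 125.54024535]
 [281.7950475  311.67368618]]
```

View pics/s2b.png

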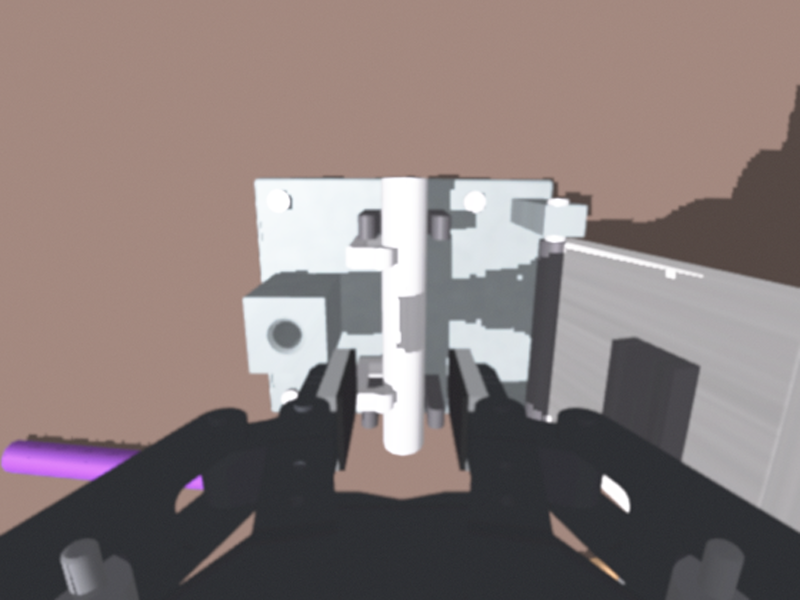

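Tube is centred at (404,316) with both jaw noses lying over it, so it is seated. Next I close the lid, with shut fingers pushing its outer face along the arc.

```bash
python3 - <<'E'
from h import *
rot=[np.pi,0,np.pi/2+J[2]]
bot.movel(jp(0,0,200)); 
bot.move_ptp(jp(0,60,285),rot); bot.grip(0.0,60)
bot.move_ptp(jp(0,145,250),rot)
bot.movel(jp(0,145,175)); print(st())
r,w=112,11
for a in [1.84,1.6,1.4,1.2,1.0,.8,.6,.4,.25,.12,.04]:
    y=60-r*np.cos(a)+12*np.sin(a)+w; z=72+r*np.sin(a)+12*np.cos(a)
    hit=bot.movel(jp(0,y,z),max_speed=110,threshold=25); print(round(a,2),hit,st()[1],st()[3])
    if hit: break
else:
    print(bot.movel(jp(0,-40,82),max_speed=40,threshold=15),st())
    bot.dwell(.2);print(st())
E
```

```text
[20.29, array([555.6, 241.4, 176.1]), array([ 3.14 , -0.   ,  1.523]), array([0.6, 0.3, 0.6]), 0.0, -0.003]
1.84 False [553.7 208.6 177.5] [ 0.7  0.3 -0.5]
1.6 False [552.1 182.7 183.6] [ 0.4  0.  -0. ]
1.4 False [551.  160.3 184.3] [-0.1 -0.3 -0.1]
1.2 False [549.9 138.1 180.6] [-0.3  0.1  0.3]
1.0 False [548.8 117.  172.5] [-0.8 -0.5 -0.9]
0.8 False [547.8  98.  160.3] [0.2 0.3 0.4]
0.6 False [547.   82.1 144.8] [-0.  -0.2  0.2]
0.4 False [546.5  69.5 126.5] [-1.2 -0.2 -0.2]
0.25 False [546.   62.6 111.3] [-0.9 -0.1  0.9]
0.12 False [545.8  58.4  97.3] [-0.9 -0.2  0.1]
0.04 False [545.8  56.7  88.4] [-0.9 -0.5 -0.3]
True [24.34, array([547.1,  56.8,  84. ]), array([3.139e+00, 1.000e-03, 1.524e+00]), array([-1.9, -0.1,  9.1]), 4.6, 0.001]
[24.54, array([547.1,  56.9,  84. ]), array([3.139e+00, 1.000e-03, 1.524e+00]), array([-1.5, -0.3,  8.6]), 4.3, 0.001]
```

```bash
python3 - <<'E'
from h import *
bot.movel(jp(0,-40,150)); 
bot.move_ptp(jp(0,-70,190),ROT);bot.dwell(.2);m,im=snap('wrist','l1.png')
print(st(),proj(m,frame(J,[(0,-50,84)]))/.7)
cv2.imwrite('pics/l1b.png',cv2.resize(im,(800,600),interpolation=cv2.INTER_CUBIC))
rot=ROT; p=[486.0,-190.1]
bot.move_ptp(p+[140],rot);bot.grip(.6,60)
print(bot.movel(p+[55],max_speed=100,threshold=10),st())
bot.grip(0,80);bot.dwell(.1);print(st())
bot.movel(p+[185]);bot.dwell(.1);print(st())
E
```

```text
[26.83, array([544.7,  27.1, 189.9]), array([ 3.142, -0.   ,  3.095]), array([0.1, 0.1, 0.4]), 0.0, 0.002] [[438.04532791 295.40763894]]
False [29.29, array([ 486.4, -190.4,   55.5]), array([-3.141e+00,  1.000e-03,  3.095e+00]), array([0.7, 0.1, 0.1]), 0.0, 0.601]
[29.81, array([ 486.5, -190.3,   55.8]), array([-3.141e+00,  1.000e-03,  3.095e+00]), array([-1.3, -0. ,  5.5]), 78.0, 0.182]
[30.93, array([ 485.2, -189.7,  183.8]), array([ 3.141e+00, -2.000e-03,  3.095e+00]), array([-0.1,  0.2,  0.1]), 78.0, 0.184]
```

View pics/l1b.png

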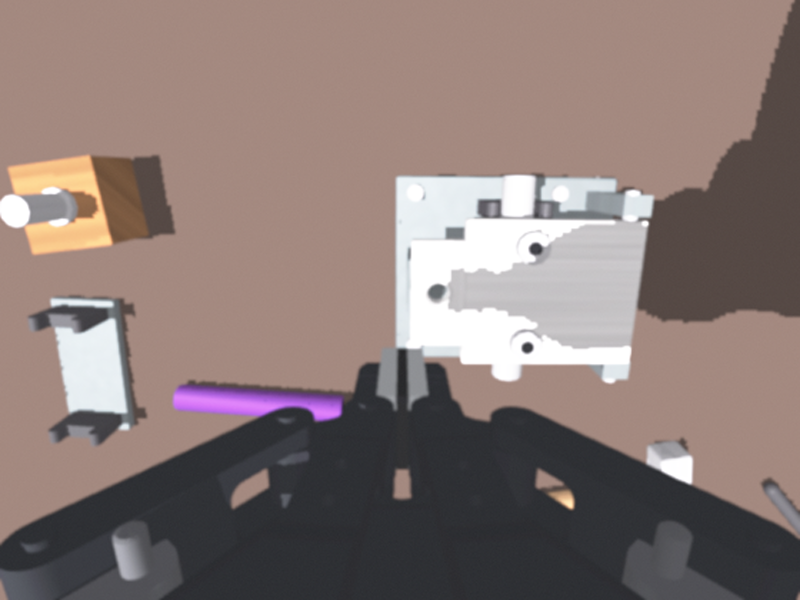

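The lid is shut flat. Its hole is at (437,293) against a predicted (438,295), and the tube ends show on both sides. The pin is held at knob width (0.18).

```bash
python3 - <<'E'
from h import *
bot.move_ptp(jp(0,-50,170),ROT);bot.movel(jp(0,-50,142),max_speed=80);bot.dwell(.3);print(st())
m,im=snap('wrist','p1.png');print(proj(m,frame(J,[(0,-50,84),(0,-50,91)])))
h=bot.movel(jp(0,-50,100),max_speed=30,threshold=8);bot.dwell(.1);print(h,st())
cv2.imwrite('pics/p1b.png',cv2.resize(im[150:360,140:420],(800,600),interpolation=cv2.INTER_CUBIC))
E
```

```text
[32.69, array([546. ,  47. , 142.4]), array([-3.142e+00,  1.000e-03,  3.095e+00]), array([ 1.3, -0.6,  0.5]), 78.1, 0.184]
[[281.99790526 224.50076097]
 [282.01017438 227.91645663]]
False [34.39, array([545.8,  47. , 100.2]), array([3.142, 0.   , 3.095]), array([ 0.2, -0.6, -0.5]), 78.1, 0.185]
```

```bash
python3 - <<'E'
from h import *
h=bot.movel(jp(0,-50,90),max_speed=25,threshold=14);bot.dwell(.4);print(h,st())
m,im=snap('wrist','p2.png')
cv2.imwrite('pics/p2b.png',cv2.resize(im[100:375,97:463],(800,600),interpolation=cv2.INTER_CUBIC))
E
```

```text
True [35.12, array([546.2,  47. ,  94.7]), array([-3.142e+00,  1.000e-03,  3.095e+00]), array([-0.6,  0.9,  7.1]), 78.9, 0.183]
```

View pics/p2b.png

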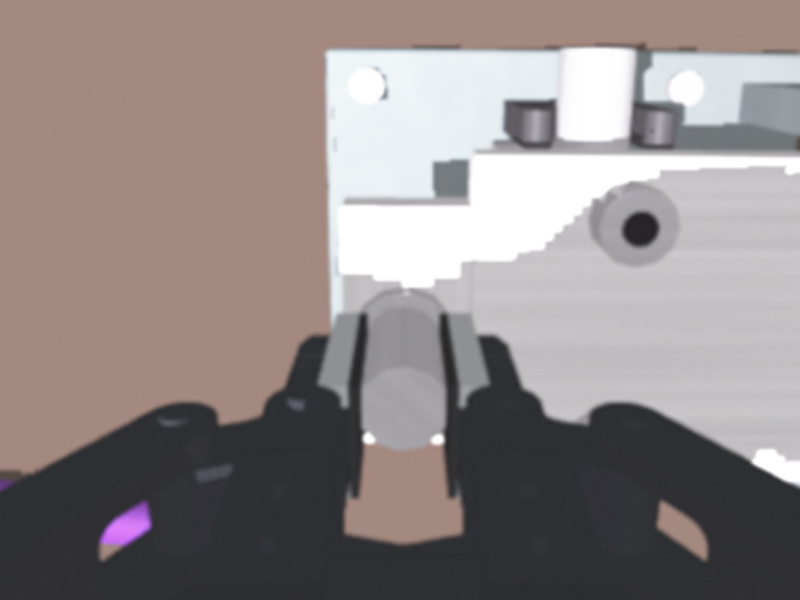

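The flange lies on the lid at (403,292), and the stop at TCP 94.7 matches the expected 94.8. I'll add press force and hand in.

```bash
python3 - <<'E'
from h import *
h=bot.movel(jp(0,-50,92.5),max_speed=20,threshold=15);bot.dwell(.5);print(h,st())
s=st()
if s[3][2]>8 and s[1][2]<96: print(bot.sign_off())
E
```

```text
False [35.92, array([546.3,  47. ,  94.6]), array([-3.141e+00,  2.000e-03,  3.095e+00]), array([-4.5,  0.3, 16.7]), 80.2, 0.179]
the job is handed in; nothing more can be done
None
```

The job is handed in at about 36 s. The tube is seated under the jaw, the lid is shut, and the pin is home with the gripper still pressing it down at about 17 N; the judge's verdict was not shown to me.

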